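Close the milling jar and present the kit tray to the reader

ROBOT

A 6-joint arm with a two-finger parallel gripper is mounted at the origin on a cart in front of the work surface, level with it; the furniture and walls round the work are solid. World frame = base frame: x ahead of the robot, y to its left, z up, the work surface at z = 0. Lengths are in mm, angles in rad, forces in N, time in s.
With the tool pointing down it reaches from about 250 to 775 mm from the base axis. Payload 4 kg.
Tool frame: the origin (TCP) lies where the fingers leave the gripper's body, on its centre line; the fingertips stand 73 mm ahead of it and the grasp point (between the pads) lies 54 mm ahead of it; z points along the fingers, y is the line along which they close (so a half turn about z gives the same grasp; the last joint's range is limited). The gripper opens to 85 mm and grips with 20 to 120 N. Pads are 22 mm wide; open, the fingers measure 114 mm over their backs; the gripper's body (76 mm by 85 mm) begins 54 mm behind the grasp point. The pads swing forward as they close: fully open they stand 13 mm farther back than shut.
Start: joints at [1.179, 0.087, 1.371, -0, 1.684, -0.103], TCP at [156.647, 527.23, 303.941] pointing down, gripper open.
Joint ranges: [-3.1, 3.1], [-0.76, 2.03], [0.27, 2.55], [-1.08, 4.22], [0.17, 2.65], [-2.57, 2.57]. Speed limits (rad/s): [2.79, 2.79, 3.14, 3.14, 3.14, 3.14].

INTERFACE

Orientations are given as a unit quaternion [w, x, y, z].
In Python, from workcell import bot, eyes, sign_off gives the robot as it stands. The module is installed in compiled form; this text tells all that it offers.
- The arm moves only by the tool jog_arm, never from a script. Its argument "targets" is a list of rows, each a list of 3 entries, a list of its own where there are three numbers: the shift along the tool's x, y, z in mm, then the turn about the tool's z in rad, then the opening, from 0 (shut) to 1 (fully open). A call has 1 to 20 rows; each row shifts and turns the commanded pose from where the row before left it, along the tool's axes as they then stand; what a row does not reach is not made up. A row lasts 1/8 s, in which the tool goes at most 62.5 mm and 10.7 degrees, less where a joint would pass 70% of its speed; a pose out of reach is approached as far as the arm can. A call is refused whole if a number of a shift passes 62.5 or a number of a turn 0.188, either way. A call with a gripper value outside its range is refused whole. The fingers move at their own pace and stop on an object; the grip force is fixed at half the most. Time passes only in rows, so rows that do not move let the fingers close. It gives the time, the measured TCP pose, the force, the opening and the grip force at its end, in the units of the state.
- bot.get_state(): the state, without advancing time (a new reading comes with each control period).
- eyes.camera(name): name is "scene" or "top"; returns (picture, depth): 384x512x3 uint8, red, green, blue; 384x512 float32, mm along the optical axis (not along the pixel's ray), 0 where there is no reading.
- eyes.camera_model(name): a dict with "camera_matrix" (3x3 intrinsics, pixels), "dist" ([k1, k2, p1, p2, k3] as OpenCV has them; the pictures are not rectified), "pose" (4x4, takes a point from camera to world coordinates). Camera axes: x right, y down, z forward; pixel columns grow to the right and rows downward; lengths in mm; the calibration is good to about 2 mm. A picture is of the moment at which its call begins. camera_model takes no time and is no camera call.
- sign_off(): hands the job in; it is judged then, once.
Trained networks look in the newest picture that a camera, given by its name, has taken for a name from the list of things; names that differ only in an ending like _2 or _b are one class to them, and where a whole thing is asked for, a point or a joint stands for the part that bears it (a point fixed in the world has none). Each returns a list of dicts, best first, with "confidence" (0 to 1); they miss things now and then, are a little off and sometimes report something else, mostly with a low value. They report only what shows in the picture. A call takes as long as a camera call.
- eyes.cut_out(camera, target): "pixels" (384x512 bool, what is visible of it) and "extent" ([left, top, right, bottom] in pixels, round what is visible of it).
The state is a dict: "clock": time; "joint_pos": joint angles; "qvel": joint speeds; "tau": joint torques, N m; "eef_pos": TCP position; "tool_rot": TCP orientation; "ft_force": force on the tool from outside, world axes, zero at the start; "moment": the same for the moment, N m; "grip_width": opening from 0.0 (shut) to 1.0 (fully open); "grasp_force": force on a finger pad.
Only numpy, scipy, OpenCV 4.12 (cv2) and the standard library are available. Lean on these libraries where they do the work, as an engineer would, in place of code of your own. Each camera call takes 0.05 s, during which the arm holds its last target. There are 200 camera calls.

TASK

Put the lid on the loaded milling jar that stands on the kit tray, seated all the way down, while the tray stays on the bench. Then pick the tray up by its handle and hold it level and still about 6 cm above the glass of the bottom-code reader, centred over it, without spilling the loose grinding ball from its shallow pocket or losing the lid; the program finishes while still holding it there. Do not disturb the other things on the bench.

Things in the scene. Friction and masses are not known exactly. Their poses are not given: they have to be found in the camera images.
- tray: loose aluminium kit tray, 190 (its x) x 96 (its y) mm, plate 6 mm thick with a lip 12 mm high, 0.42 kg without lid and ball. Origin: centre of its underside. On its +x half stands the open steel milling jar (part of the tray), on its -x half the shallow pocket with the ball, and across the middle a bail handle. z is up.
- tray_grip (a point): centre of the tray's grip bar, 92 mm above the tray's underside: a black bar 14 mm thick along the tray's x, 76 mm long along the tray's y, 22 mm high (from 81 to 103 mm), carried on two 8 mm posts 28 mm either side of the middle. Pinch it across its 14 mm, fingers closing along the tray's x. The load is about balanced here. Axes as the tray's.
- jar_mouth (a point): centre of the open jar's rim, 65 mm from the tray's middle along its +x and 34 mm above the tray's underside. The jar is a steel cup of 46 mm outer and 37 mm inner diameter, 28 mm high. Axes as the tray's. The lid's spigot goes in; seated, its flange lies on the rim and the lid's origin is 6 mm below this point.
- ball_pocket (a point): middle of the floor of the shallow round pocket, 65 mm from the tray's middle along its -x, 9 mm above the tray's underside; inner diameter 30 mm, its rim only 3 mm above this floor. The ball rolls out if the tray is tipped by more than about 35 degrees or jerked sideways. Axes as the tray's.
- ball_center (a point): centre of the loose steel grinding ball, 24 mm in diameter, 57 g, lying in the pocket (its centre 12 mm above the pocket's floor). Its axes mean nothing.
- jar_lid: loose steel jar lid, 55 g, standing upright at the left or right of the work (a steel die base at the other place): at the bottom a spigot 31 mm in diameter, 6 mm high, then a flange 46 mm in diameter, 5 mm thick, then a round knob 18 mm in diameter from 11 to 37 mm. Origin: centre of the spigot's underside, z up along the knob.
- lid_knob (a point): on the axis of the lid's knob, 30 mm above the lid's underside: the height to grip it from above.
- reader: fixed bottom-code reader, a low grey plastic box 110 (x) x 90 (y) mm with a dark glass window on its top, 30 mm high with it. Origin: centre of its underside.
- reader_glass (a point): centre of the glass window, 30 mm above the bench.
- die_base: bystander: loose round steel die base, 54 mm diameter, 19 mm high with a low stub on top and no knob. Origin: centre of its underside.
- vial: bystander: loose glass vial with a white cap, 25 mm diameter, 50 mm high, standing. Origin: centre of its underside.
- tweezers: bystander: loose steel tweezers lying on the bench, 124 mm long, 15 mm wide, 10 mm high. Origin: its middle, at the bottom.

How it is judged:
By the outcome, as a careful person would: the job done as asked, in the order asked, and still so for the second after the job is handed in, while the arm keeps its last pose, push and grip.
It also fails if it takes over 69 s, if anything falls off the work surface, if the arm or the gripper's body presses on something with over 40 N, if the wrist force passes 120 N, or if a joint passes its speed limit or range.

## Working session

There is one attempt and no reset: what is moved stays moved. The work goes in short steps, Python scripts to look and compute and a tool call to move; the robot and the scene stay as the last step left them, time stands still between calls to the robot, and variables do not carry over. Pictures are saved under pics/ and viewed, at most 10 in all, crops included, and the job is handed in when it is done.

Besides the shell and the picture viewer there is one more tool, called after "Call:" by a JSON object that holds its "op" and its "data". jog_arm: Moves the arm, as the interface text tells. Its arguments: {"type":"object","properties":{"targets":{"type":"array"}},"required":["targets"]}

```bash
mkdir -p pics; cat > h.py <<'E'
import numpy as np, cv2
from workcell import bot, eyes, sign_off
from scipy.spatial.transform import Rotation as R
def world(name,depth,mask):
    m=eyes.camera_model(name); v,u=np.nonzero(mask&(depth>0)); d=depth[v,u]
    p=cv2.undistortPoints(np.c_[u,v].astype(np.float64)[:,None],m["camera_matrix"],np.array(m["dist"]))[:,0]
    P=np.c_[p*d[:,None],d]; T=np.array(m["pose"]); return P@T[:3,:3].T+T[:3,3]
def save(n,img,s=1): cv2.imwrite("pics/"+n,cv2.resize(img[...,::-1],None,fx=s,fy=s))
E
python3 - <<'E'
from h import *
np.set_printoptions(precision=1,suppress=True)
I={}
for c in("scene","top"):
    I[c]=eyes.camera(c); print(c,np.array(eyes.camera_model(c)["pose"]))
    for t in("tray","tray_grip","jar_lid","reader","die_base","vial","tweezers","ball_center"):
        for r in eyes.cut_out(c,t)[:2]:
            P=world(c,I[c][1],r["pixels"])
            if len(P): 
                zt=np.percentile(P[:,2],95); Q=P[P[:,2]>zt-4]
                print(c,t,round(r["confidence"],2),r["extent"],len(P),"med",np.median(P,0),"lo",np.percentile(P,2,axis=0),"hi",np.percentile(P,98,axis=0),"top",Q.mean(0))
save("a.png",np.vstack([I["scene"][0],I["top"][0]])[:, :],0.78)
print(bot.get_state())
E
```

```text
scene [[   0.5   -0.4    0.8 -519.2]
 [  -0.9   -0.2    0.4 -465.8]
 [  -0.    -0.9   -0.5  728.7]
 [   0.     0.     0.     1. ]]
scene tray_grip 0.66 [156.1, 175.9, 222.3, 227.7] 1524 med [456.9 291.3   6.9] lo [365.2 246.1   0.1] hi [547.4 351.9 101.4] top [457.3 296.6  99.5]
scene jar_lid 0.56 [345.1, 244.9, 368.3, 264.9] 230 med [ 443.  -205.3   11.2] lo [ 426.7 -223.6   -0.2] hi [ 485.9 -182.1   37.9] top [ 446.5 -202.9   36.2]
scene reader 0.66 [258.7, 219.6, 305.9, 253.7] 1113 med [430.5  -9.6  26. ] lo [391.4 -48.    3.7] hi [496.7  39.5  30.3] top [443.5  -3.1  27.6]
scene die_base 0.61 [145.3, 193.1, 165.4, 205.0] 202 med [454.4 419.9   9.8] lo [434.7 401.2  -2.8] hi [500.2 460.3  19.4] top [459.1 426.6  17.3]
scene vial 0.69 [153.9, 177.2, 221.9, 228.8] 1493 med [456.5 293.1   7.1] lo [365.  249.    0.8] hi [545.1 352.3 101.4] top [456.9 297.1  99.3]
scene vial 0.65 [244.5, 191.1, 253.7, 206.9] 118 med [551.8 142.1  16.9] lo [544.2 133.5  -2.6] hi [569.3 154.5  49.4] top [557.7 144.8  47.9]
scene tweezers 0.48 [217.5, 218.5, 238.7, 240.8] 144 med [419.6 141.4   2.9] lo [3
[... 1200 characters left out ...]
.1] top [465.5 424.1  19.1]
top vial 0.47 [241.2, 156.6, 249.9, 171.5] 87 med [556.4 142.3  47.1] lo [548.7 132.5   6.2] hi [569.  151.9  54.5] top [560.5 143.9  51. ]
top ball_center 0.24 [271.1, 187.8, 311.5, 226.0] 1284 med [448.5  -3.   28.6] lo [397.1 -45.5  21.8] hi [501.5  39.4  33.8] top [451.5  -4.1  30.8]
{'clock': 0.9, 'joint_pos': array([ 1.2,  0.1,  1.4, -0. ,  1.7, -0.1]), 'qvel': array([ 0., -0.,  0., -0.,  0., -0.]), 'tau': array([  0. , -35.2, -31.3,  -0. ,   0. ,   0. ]), 'eef_pos': array([156.6, 527.2, 304. ]), 'tool_rot': array([0. , 0.1, 1. , 0. ]), 'ft_force': array([0.2, 0.5, 0.1]), 'moment': array([-0.,  0., -0.]), 'grasp_force': 0.0, 'grip_width': 0.9992729054325165}
```

View pics/a.png

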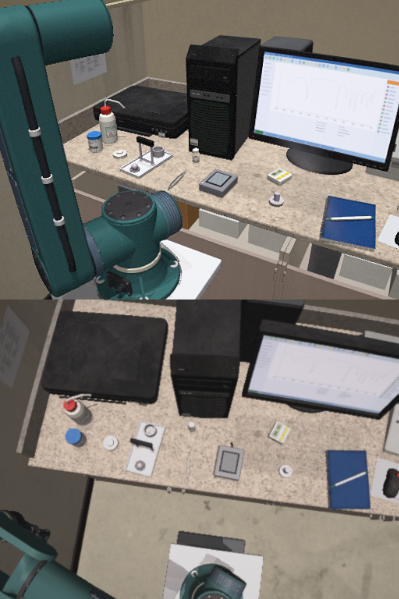

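The pictures show the tray at about (185,192) in the top view, the lid right of the reader at about (367,219), and the die base left of the tray. Next I need the tray's yaw and which end the jar is on.

```bash
python3 - <<'E'
from h import *
np.set_printoptions(precision=1,suppress=True)
cr={}
for c,t in(("top","tray"),("scene","tray_grip")):
    im,d=eyes.camera(c); r=eyes.cut_out(c,t)[0]; m=cv2.dilate(r["pixels"].astype(np.uint8),np.ones((5,5)))>0
    P=world(c,d,m)
    x=[int(k) for k in r["extent"]]; cr[c]=cv2.resize(im[x[1]-10:x[3]+10,x[0]-10:x[2]+10],(390,500),interpolation=cv2.INTER_CUBIC)
    lo=P[(P[:,2]>3)&(P[:,2]<20)]; print(c,"rect",cv2.minAreaRect(lo[:,:2].astype(np.float32)))
    b=P[P[:,2]>90]; print("bar",len(b),b.mean(0),cv2.minAreaRect(b[:,:2].astype(np.float32)))
    for s,lab in((1,"far"),(-1,"near")):
        q=P[(P[:,2]>15)&(P[:,2]<45)&(s*(P[:,0]-460)>35)]; print(lab,len(q),q.mean(0),np.percentile(q,[5,95],axis=0))
    for t in ("jar_lid","jar_mouth"):
      for r in eyes.cut_out(c,t)[:1]:
        P=world(c,d,r["pixels"]); k=P[P[:,2]>30]; f=P[(P[:,2]<15)&(P[:,2]>5)]
        print(t,r["extent"],len(k),k.mean(0),"fl",cv2.minAreaRect(f[:,:2].astype(np.float32)))
save("b.png",np.hstack([cr["top"],cr["scene"]]))
E
```

```text
top rect ((464.989013671875, 300.3830261230469), (114.67915344238281, 201.41773986816406), 83.64995574951172)
bar 171 [462.8 294.7 101.3] ((463.8405456542969, 295.5906982421875), (73.00537872314453, 15.4124116897583), 83.11859893798828)
far 134 [526.  287.7  27.6] [[506.5 266.7  15.7]
 [547.1 310.8  37. ]]
near 57 [397.5 303.   25.6] [[386.7 292.8  15.4]
 [408.7 312.7  32.3]]
jar_lid [361.4, 209.3, 376.0, 230.0] 40 [ 449.7 -205.6   36. ] fl ((449.859375, -205.83750915527344), (40.184410095214844, 42.31179428100586), 69.92524719238281)
jar_mouth [157.7, 153.2, 216.9, 225.7] 270 [478.7 292.4  79.6] fl ((463.8095703125, 295.7204284667969), (95.43109130859375, 190.32711791992188), 82.89094543457031)
scene rect ((423.4454345703125, -26.252662658691406), (71.6300048828125, 136.88446044921875), 46.355804443359375)
bar 0 [nan nan nan] ((0.0, 0.0), (0.0, 0.0), 0.0)
far 41 [498.8  -0.4  25.3] [[495.4 -46.2  23.1]
 [502.9  35.3  27.1]]
near 395 [405.2  -4.2  24.5] [[391.7 -43.7  16.4]
 [423.7  38.2  29.3]]
jar_lid [343.4, 246.0, 362.2, 264.9] 32 [ 443.7 -203.4   34.9] fl ((444.6627197265625, -202.4333953857422), (41.19786071777344, 43.269371032714844), 6.524805545806885)<stdin>:9: RuntimeWarning: Mean of empty slice.
  ret = um.true_divide(
```

View pics/b.png

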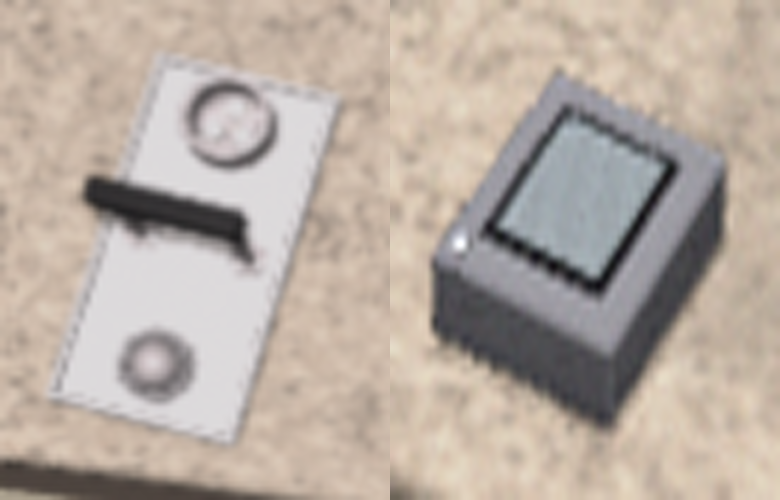

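```bash
cat >> h.py <<'E'
def go(p,yaw=None):
    """print tool-axes shift from measured pose to TCP target p; yaw = desired world angle of tool y (mod pi)"""
    s=bot.get_state(); q=np.array(s["tool_rot"]); M=R.from_quat(q[[1,2,3,0]]).as_matrix()
    print("clock",s["clock"],"tcp",np.round(s["eef_pos"],1),"shift",np.round(M.T@(np.array(p)-s["eef_pos"]),1),
      "tool y ang",round(np.arctan2(M[1,1],M[0,1]),3),"tilt",round(np.degrees(np.arccos(-M[2,2])),2),"F",np.round(s["ft_force"],1),"grip",s["grip_width"],s["grasp_force"])
    if yaw is not None:
        d=(yaw-np.arctan2(M[1,1],M[0,1])+np.pi/2)%np.pi-np.pi/2; print("turn about tool z",round(-d,3), "j6",s["joint_pos"][5])
E
python3 -c "
from h import *
go([450,-206,250],np.pi/2-.12)"
```

```text
clock 1.3 tcp [156.7 527.2 303.9] shift [-490.  -619.3   53.9] tool y ang 1.282 tilt 0.0 F [0.3 0.6 0.5] grip 0.998706519199986 0.0
turn about tool z -0.169 j6 -0.10310875062769066
```

Call:
{"op": "jog_arm", "data": {"targets": [[[-24,-31,0],0,1],[[-24,-31,0],0,1],[[-24,-31,0],0,1],[[-25,-31,0],0,1],[[-25,-31,0],0,1],[[-25,-31,0],0,1],[[-25,-31,0],0,1],[[-25,-31,0],0,1],[[-25,-31,0],0,1],[[-25,-31,0],0,1],[[-25,-31,0],0,1],[[-25,-31,0],0,1],[[-25,-31,5],0,1],[[-25,-31,10],0,1],[[-25,-31,10],0,1],[[-25,-31,10],0,1],[[-24,-31,10],0,1],[[-24,-31,10],0,1],[[-24,-31,0],0,1],[[-19,-31,0],-0.169,1]]}}

```text
clock: 3.8
eef_pos: [448.2, -207.4, 248.7]
tool_rot: [-0.0, 0.058, 0.998, 0.0]
ft_force: [-0.3, 0.5, 0.7]
grip_width: 0.999
grasp_force: 0.0
```

```bash
python3 -c "
from h import *
go([450,-205.8,87],np.pi/2-.12)
a=eyes.camera('scene')[0]; save('c.png',a[150:330,230:460],3)
b,d=eyes.camera('top')
for r in eyes.cut_out('top','jar_lid')[:1]:
    P=world('top',d,r['pixels']); k=P[(P[:,2]>30)&(P[:,2]<45)]; print(r['extent'],r['confidence'],len(k),k.mean(0))
"
```

```text
clock 3.8 tcp [ 448.2 -207.4  248.7] shift [ -1.6   1.7 161.7] tool y ang 1.455 tilt 0.02 F [-0.3  0.5  0.7] grip 0.998800433020263 0.0
turn about tool z 0.005 j6 -2.0037713992072312
[361.9, 207.5, 368.1, 224.4] 0.62 0 [nan nan nan]<string>:7: RuntimeWarning: Mean of empty slice.
  ret = um.true_divide(
```

View pics/c.png

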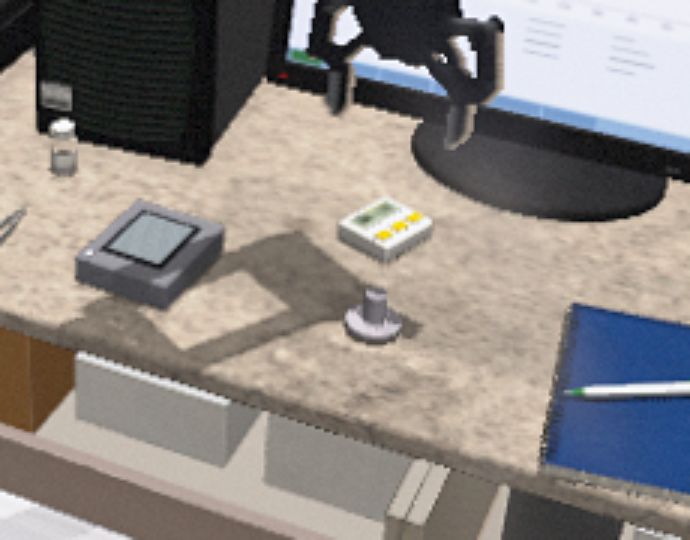

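The lid stands clear under the gripper at about (375,320) in the crop. Next I descend and grip it.

Call:
{"op": "jog_arm", "data": {"targets": [[[-1.6,1.7,20],0,1],[[0,0,25],0,1],[[0,0,25],0,1],[[0,0,25],0,1],[[0,0,25],0,0.8],[[0,0,20],0,0.6],[[0,0,12],0,0.5],[[0,0,10],0,0.4],[[0,0,0],0,0.4],[[0,0,0],0,0.3],[[0,0,0],0,0],[[0,0,0],0,0],[[0,0,0],0,0],[[0,0,0],0,0],[[0,0,0],0,0]]}}

```text
clock: 5.82
eef_pos: [450.3, -204.9, 88.0]
tool_rot: [0.001, 0.06, 0.998, -0.0]
ft_force: [-0.1, 0.9, 6.0]
grip_width: 0.186
grasp_force: 58.8
```

Call:
{"op": "jog_arm", "data": {"targets": [[[0,0,-15],0,0],[[0,0,-30],0,0],[[0,0,-35],0,0],[[0,0,-35],0,0],[[0,0,-20],0,0],[[0,0,0],0,0]]}}

```text
clock: 6.58
eef_pos: [450.3, -205.0, 224.1]
tool_rot: [0.002, 0.06, 0.998, -0.001]
ft_force: [0.1, -0.2, -1.0]
grip_width: 0.18
grasp_force: 58.6
```

```bash
python3 -c "
from h import *
go([528.3,288.3,190],np.pi/2-.12)"
```

```text
clock 6.575 tcp [ 450.3 -205.   224.1] shift [-18.4 499.1  33.4] tool y ang 1.451 tilt 0.25 F [ 0.1 -0.2 -1. ] grip 0.18019961009092614 58.60413193702698
turn about tool z 0.0 j6 -1.9928567432454807
```

Call:
{"op": "jog_arm", "data": {"targets": [[[-1,12,0],0,0],[[-1,24,0],0,0],[[-1,30,0],0,0],[[-1,30,0],0,0],[[-1,30,0],0,0],[[-1,30,0],0,0],[[-1,30,0],0,0],[[-1,30,0],0,0],[[-1,30,0],0,0],[[-1,30,0],0,0],[[-1,30,0],0,0],[[-1,30,0],0,0],[[-1,30,0],0,0],[[-1,30,0],0,0],[[-1,30,0],0,0],[[-1,30,0],0,0],[[-1,25,0],0,0],[[-1,18,10],0,0],[[0,0,24],0,0],[[0,0,0],0,0]]}}

```text
clock: 9.07
eef_pos: [525.6, 288.3, 184.1]
tool_rot: [-0.003, 0.06, 0.998, -0.002]
ft_force: [0.2, 0.2, -0.3]
grip_width: 0.186
grasp_force: 58.7
```

```bash
python3 -c "
from h import *
np.set_printoptions(precision=1,suppress=True)
go([528.3,288.3,125],np.pi/2-.12)
im,d=eyes.camera('scene'); save('d.png',im[90:240,110:290],4)
for t in('jar_lid','tray','tray_grip'):
  for r in eyes.cut_out('scene',t)[:2]:
    P=world('scene',d,r['pixels']); print(t,r['confidence'],r['extent'],len(P),np.median(P,0),np.percentile(P,[3,97],axis=0))
"
```

```text
clock 9.075 tcp [525.6 288.3 184.1] shift [-3.1  0.6 59.1] tool y ang 1.451 tilt 0.43 F [ 0.2  0.2 -0.3] grip 0.186283053467837 58.6505001783371
turn about tool z 0.0 j6 -1.0438943275854415
jar_lid 0.53 [193.7, 164.3, 209.1, 176.2] 78 [513.3 283.3 105.9] [[501.  266.3 102.1]
 [529.9 303.6 118.5]]
tray 0.71 [153.6, 176.8, 220.0, 225.8] 1446 [457.1 290.8   6.9] [[366.7 246.3   1. ]
 [546.1 350.9  99.6]]
tray_grip 0.82 [152.7, 174.4, 224.3, 228.2] 1548 [457.1 292.4   7.2] [[366.8 247.2   1.1]
 [546.5 351.1 100.4]]
```

View pics/d.png

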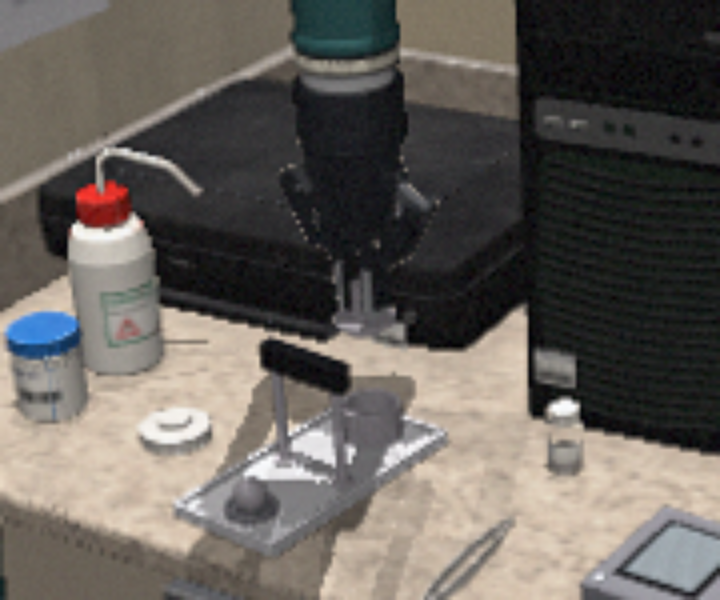

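The lid hangs above the jar, at about (365,325) in the crop with the jar at (375,415). I'll correct x and lower it close to the rim.

Call:
{"op": "jog_arm", "data": {"targets": [[[-3,0.6,15],0,0],[[0,0,20],0,0],[[0,0,15],0,0],[[0,0,7],0,0],[[0,0,0],0,0],[[0,0,0],0,0]]}}

```text
clock: 10.02
eef_pos: [530.7, 289.2, 131.8]
tool_rot: [0.001, 0.06, 0.998, 0.0]
ft_force: [0.6, 0.7, -0.2]
grip_width: 0.182
grasp_force: 58.7
```

```bash
python3 -c "
from h import *
np.set_printoptions(precision=1,suppress=True)
go([528.3,288.3,116],np.pi/2-.12)
im,d=eyes.camera('scene'); save('e.png',im[150:240,150:230],7)
"
```

```text
clock 10.025 tcp [530.7 289.2 131.8] shift [ 2.3 -1.2 15.8] tool y ang 1.451 tilt 0.1 F [ 0.6  0.7 -0.2] grip 0.18190771328004718 58.65004241466522
turn about tool z 0.0 j6 -1.0459155871600287
```

View pics/e.png

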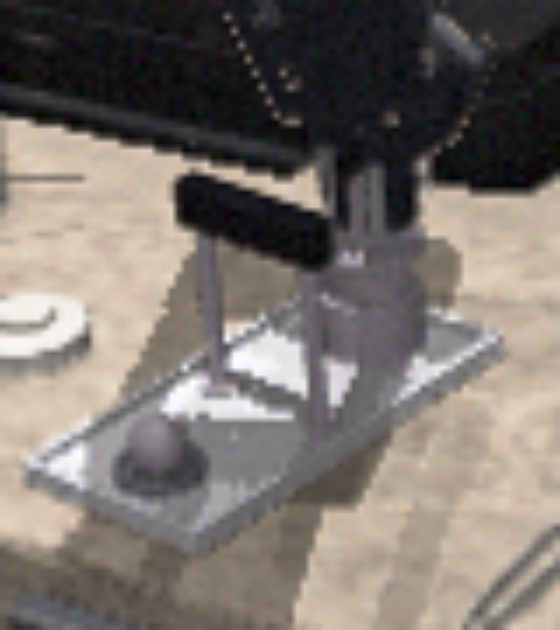

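Lid is right above the rim, at about (380,250) in the crop against the jar at (375,320). I'll apply a small correction and step down.

Call:
{"op": "jog_arm", "data": {"targets": [[[2.3,-1.2,0],0,0],[[0,0,3],0,0],[[0,0,3],0,0],[[0,0,2],0,0],[[0,0,2],0,0],[[0,0,0],0,0]]}}

```text
clock: 10.82
eef_pos: [527.7, 288.0, 120.6]
tool_rot: [-0.0, 0.06, 0.998, -0.0]
ft_force: [-0.1, 0.7, -1.6]
grip_width: 0.188
grasp_force: 58.7
```

Call:
{"op": "jog_arm", "data": {"targets": [[[0,0,1],0,0],[[0,0,1],0,0],[[0,0,1],0,0],[[0,0,0],0,0]]}}

```text
clock: 11.32
eef_pos: [527.7, 288.0, 117.8]
tool_rot: [-0.0, 0.06, 0.998, -0.0]
ft_force: [-0.5, 0.3, -0.4]
grip_width: 0.186
grasp_force: 58.7
```

In the bore without force. Next comes the seating.

Call:
{"op": "jog_arm", "data": {"targets": [[[0,0,1],0,0],[[0,0,1],0,0],[[0,0,1],0,0],[[0,0,0],0,0]]}}

```text
clock: 11.82
eef_pos: [527.9, 288.1, 116.0]
tool_rot: [0.0, 0.06, 0.998, 0.0]
ft_force: [-2.7, -1.2, 5.4]
grip_width: 0.186
grasp_force: 59.2
```

Seated exactly as predicted (116). Next I release and rise.

Call:
{"op": "jog_arm", "data": {"targets": [[[0,0,0],0,0.25],[[0,0,0],0,0.4],[[0,0,0],0,0.6],[[0,0,0],0,0.7],[[0,0,0],0,0.7],[[0,0,-10],0,0.7],[[0,0,-25],0,0.8],[[0,0,-35],0,1],[[0,0,-35],0,1],[[0,0,-30],0,1],[[0,0,0],0,1],[[0,0,0],0,1]]}}

```text
clock: 13.32
eef_pos: [527.4, 287.9, 249.2]
tool_rot: [-0.0, 0.06, 0.998, -0.0]
ft_force: [-0.2, -0.1, -1.2]
grip_width: 0.999
grasp_force: 0.0
```

```bash
python3 -c "
from h import *
np.set_printoptions(precision=1,suppress=True)
go([463.4,295.5,230],-.12)
im,d=eyes.camera('scene'); save('f.png',im[150:240,150:230],7)
"
```

```text
clock 13.325 tcp [527.4 287.9 249.2] shift [64.5 -0.1 19.3] tool y ang 1.451 tilt 0.06 F [-0.2 -0.1 -1.2] grip 0.9990835754290385 0.0
turn about tool z -1.571 j6 -1.0457360548544803
```

View pics/f.png

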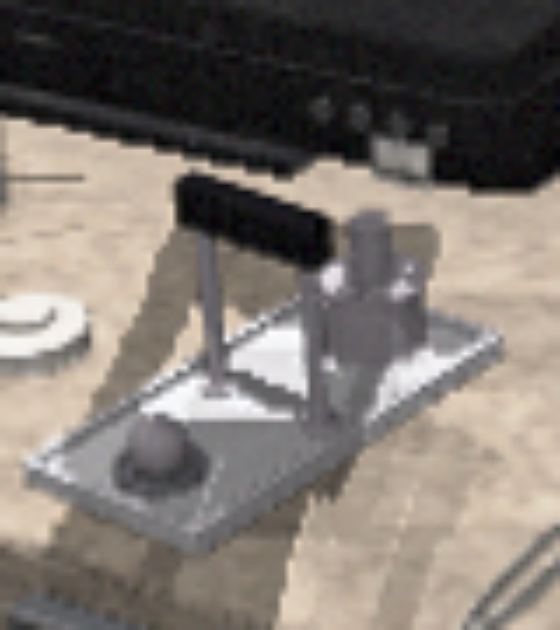

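The lid sits flush on the jar, knob at about (368,245) in the crop. Next I move over the handle and turn a quarter.

Call:
{"op": "jog_arm", "data": {"targets": [[[14,0,0],0,1],[[25,0,0],0,1],[[25.5,0,0],0,1],[[0,0,0],-0.157,1],[[0,0,0],-0.157,1],[[0,0,0],-0.157,1],[[0,0,0],-0.157,1],[[0,0,0],-0.157,1],[[0,0,0],-0.157,1],[[0,0,0],-0.157,1],[[0,0,0],-0.157,1],[[0,0,0],-0.157,1],[[0,0,0],-0.157,1],[[0,0,0],0,1],[[0,0,0],0,1]]}}

```text
clock: 15.25
eef_pos: [463.1, 295.7, 249.3]
tool_rot: [-0.001, -0.663, 0.749, 0.0]
ft_force: [-0.6, -0.4, -0.2]
grip_width: 1.001
grasp_force: 0.0
```

```bash
python3 -c "
from h import *
go([463.4,295.5,146],-.12)
"
```

```text
clock 15.25 tcp [463.1 295.7 249.3] shift [ 1.000e-01 -4.000e-01  1.033e+02] tool y ang 3.02 tilt 0.07 F [-0.6 -0.4 -0.2] grip 1.0008197531531988 0.0
turn about tool z -0.002 j6 -2.5549938807887913
```

j6 is at its end and would run out on the way to the reader. I'll take the half-turned grasp instead.

Call:
{"op": "jog_arm", "data": {"targets": [[[0,0,0],0.157,1],[[0,0,0],0.157,1],[[0,0,0],0.157,1],[[0,0,0],0.157,1],[[0,0,0],0.157,1],[[0,0,0],0.157,1],[[0,0,0],0.157,1],[[0,0,0],0.157,1],[[0,0,0],0.157,1],[[0,0,0],0.157,1],[[0,0,0],0.157,1],[[0,0,0],0.157,1],[[0,0,0],0.157,1],[[0,0,0],0.157,1],[[0,0,0],0.157,1],[[0,0,0],0.157,1],[[0,0,0],0.157,1],[[0,0,0],0.157,1],[[0,0,0],0.157,1],[[0,0,0],0.157,1]]}}

```text
clock: 17.75
eef_pos: [463.5, 295.7, 249.7]
tool_rot: [-0.0, 0.75, 0.661, -0.0]
ft_force: [0.3, -0.8, 1.3]
grip_width: 0.999
grasp_force: 0.0
```

```bash
python3 -c "
from h import *
go([463.4,295.5,146],-.12)
"
```

```text
clock 17.75 tcp [463.5 295.7 249.7] shift [ -0.2  -0.  103.7] tool y ang -0.125 tilt 0.03 F [ 0.3 -0.8  1.3] grip 0.9985723582763434 0.0
turn about tool z -0.005 j6 0.5898862668513274
```

Call:
{"op": "jog_arm", "data": {"targets": [[[0,0,20],0,0.8],[[0,0,30],0,0.6],[[0,0,30],0,0.5],[[0,0,17],0,0.4],[[0,0,6],0,0.35],[[0,0,0],0,0.3],[[0,0,0],0,0.25],[[0,0,0],0,0.2],[[0,0,0],0,0.15],[[0,0,0],0,0],[[0,0,0],0,0],[[0,0,0],0,0],[[0,0,0],0,0]]}}

```text
clock: 19.38
eef_pos: [463.8, 296.1, 148.2]
tool_rot: [-0.0, 0.748, 0.664, 0.001]
ft_force: [-2.8, 1.0, 5.4]
grip_width: 0.157
grasp_force: 59.5
```

Call:
{"op": "jog_arm", "data": {"targets": [[[0,0,-2],0,0],[[0,0,-4],0,0],[[0,0,-6],0,0],[[0,0,-8],0,0],[[0,0,-10],0,0],[[0,0,-10],0,0],[[0,0,-10],0,0],[[0,0,-10],0,0],[[0,0,-10],0,0],[[0,0,-8],0,0],[[0,0,-6],0,0],[[0,0,-4],0,0],[[0,0,-2],0,0],[[0,0,0],0,0],[[0,0,0],0,0]]}}

```text
clock: 21.25
eef_pos: [463.6, 295.7, 236.5]
tool_rot: [-0.0, 0.748, 0.664, -0.0]
ft_force: [-0.3, 0.0, -5.1]
grip_width: 0.15
grasp_force: 58.5
```

```bash
python3 -c "
from h import *
np.set_printoptions(precision=1,suppress=True)
go([451.5,-4,238],-.12)
im,d=eyes.camera('scene'); save('g.png',im[110:260,120:320],4)
b,d=eyes.camera('top'); r=eyes.cut_out('top','reader')[0]; P=world('top',d,r['pixels']); P=P[P[:,2]>24]
print(r['confidence'],cv2.minAreaRect(P[:,:2].astype(np.float32)),P.mean(0))
"
```

```text
clock 21.25 tcp [463.6 295.7 236.5] shift [-299.    23.5   -1.4] tool y ang -0.119 tilt 0.04 F [-0.3  0.  -5.1] grip 0.15031912879652112 58.47662687301636
turn about tool z 0.001 j6 0.5835187389287043
0.88 ((451.391357421875, -4.425098419189453), (88.0981216430664, 110.08485412597656), 86.27156066894531) [450.   -4.5  28.9]
```

View pics/g.png

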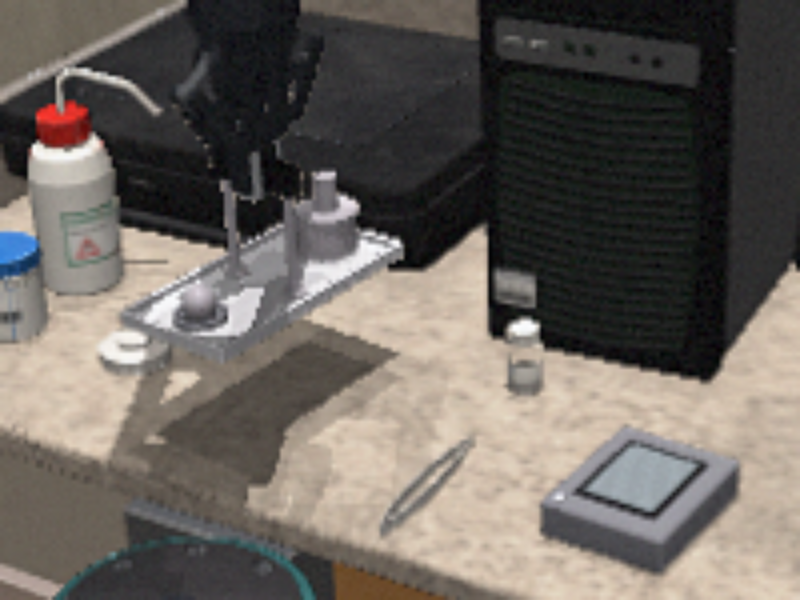

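The tray hangs level at about (260,280) in the crop, with the lid on and the ball in its pocket. Next is a smooth transfer to the reader.

Call:
{"op": "jog_arm", "data": {"targets": [[[-2,0.2,0],0,0],[[-5,0.4,0],0,0],[[-8,0.6,0],0,0],[[-11,0.9,-0.2],0,0],[[-14,1.1,-0.2],0,0],[[-17,1.3,-0.2],0,0],[[-20,1.6,-0.2],0,0],[[-24,1.9,-0.2],0,0],[[-24,1.9,-0.2],0,0],[[-24,1.9,-0.2],0,0],[[-24,1.9,0],0,0],[[-24,1.9,0],0,0],[[-24,1.9,0],0,0],[[-20,1.6,0],0,0],[[-17,1.3,0],0,0],[[-14,1.1,0],0,0],[[-11,0.9,0],0,0],[[-8,0.6,0],0,0],[[-5,0.4,0],0,0],[[-3,0.2,0],0,0]]}}

```text
clock: 23.9
eef_pos: [451.7, -4.0, 238.3]
tool_rot: [-0.0, 0.748, 0.664, 0.0]
ft_force: [0.2, 0.6, -5.4]
grip_width: 0.154
grasp_force: 58.5
```

Call:
{"op": "jog_arm", "data": {"targets": [[[0,0,0],0,0],[[0,0,0],0,0],[[0,0,0],0,0],[[0,0,0],0,0]]}}

```text
clock: 24.4
eef_pos: [451.7, -3.8, 238.3]
tool_rot: [-0.0, 0.748, 0.664, 0.0]
ft_force: [-0.1, 0.7, -5.0]
grip_width: 0.15
grasp_force: 58.5
```

```bash
python3 -c "
from h import *
np.set_printoptions(precision=1,suppress=True)
go([451.4,-4.4,238.2],-.12)
im,d=eyes.camera('scene'); save('i.png',im[130:280,150:350],4)
b,d=eyes.camera('top'); r=eyes.cut_out('top','tray')[0]; P=world('top',d,r['pixels']); P=P[(P[:,2]>85)&(P[:,2]<110)]
print(r['confidence'],cv2.minAreaRect(P[:,:2].astype(np.float32)),np.median(P,0))
A=np.c_[P[:,:2]-P[:,:2].mean(0),np.ones(len(P))]; print('slopes',np.linalg.lstsq(A,P[:,2],rcond=None)[0])
"
```

```text
clock 24.4 tcp [451.7  -3.8 238.3] shift [-0.6 -0.2  0.1] tool y ang -0.119 tilt 0.01 F [-0.1  0.7 -5. ] grip 0.14974659101714674 58.48405659198761
turn about tool z 0.001 j6 -0.015406959895935301
0.93 ((440.567626953125, -7.35870361328125), (85.64700317382812, 167.96127319335938), 82.30609130859375) [403.2   3.2  96.7]
slopes [-0.  -0.  97.2]
```

View pics/i.png

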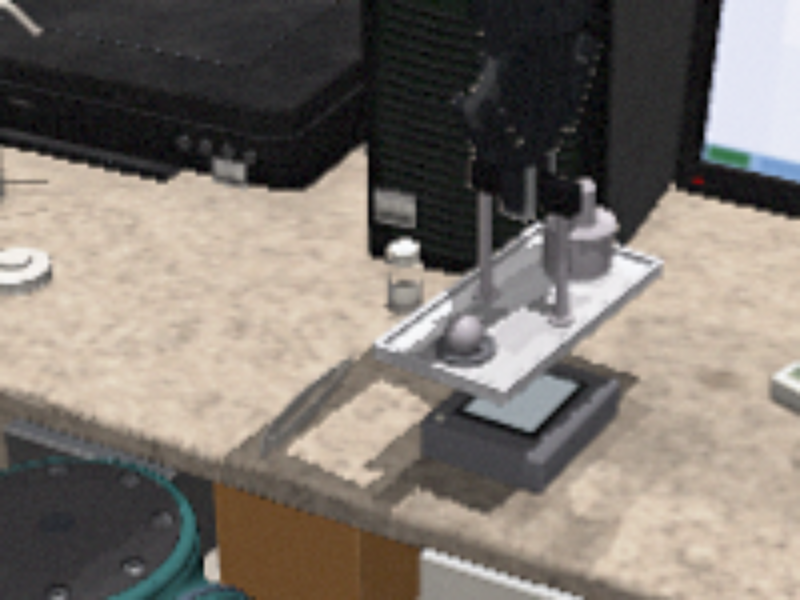

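The tray is level and centred over the reader, at about (520,310) in the crop. Its plate top measures 97 mm, so the underside is at about 91 mm, 61 mm above the glass. The lid is on and the ball is in its pocket, so I'm handing in.

```bash
python3 -c "
from workcell import sign_off
print(sign_off())"
```

```text
the job is handed in; nothing more can be done
None
```

The lid is fully seated on the jar, and the tray is held level and still about 61 mm above the reader glass and centred over it, with the ball still in its pocket; I handed the job in at about 24.5 s of the allowed 69 s.

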